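# Take the temperature of a warmed cupping bowl

### The arm

A 6-joint arm with a two-finger parallel gripper is mounted at the origin on the work surface. World frame = base frame: x ahead of the robot, y to its left, z up, the work surface at z = 0. Lengths are in m, angles in rad, forces in N, time in s.
With the tool pointing down it reaches from about 0.35 to 0.975 m from the base axis. Payload 4.9 kg.
Tool frame: the origin (TCP) lies between the finger pads; the fingertips stand 22 mm ahead of it and the grasp point (between the pads) lies 3 mm ahead of it; z points along the fingers, y is the line along which they close (so a half turn about z gives the same grasp; the last joint's range is limited). The gripper opens to 85 mm and grips with 20 to 120 N. Pads are 22 mm wide; open, the fingers measure 114 mm over their backs; the gripper's body (76 mm by 85 mm) begins 54 mm behind the grasp point. The pads swing forward as they close: fully open they stand 13 mm farther back than shut.
Start: joints at [1.007, 0.053, 1.613, -0, 1.476, -0.119], TCP at [0.269, 0.564, 0.253] pointing down, gripper open.
Joint ranges: [-3.01, 3.01], [-1.01, 2.22], [0.06, 2.58], [-1.02, 4.17], [0.09, 2.62], [-3.14, 3.14]. Speed limits (rad/s): [2.57, 2.57, 3.14, 3.14, 3.14, 3.14].

### API

Orientations are given as a unit quaternion [w, x, y, z].
In Python, from plant import state, grab_frame, get_calibration, job_done, recognise, regions_of gives the robot as it stands.
- The arm moves only by the tool apply_moves, never from a script. Its argument "targets" is a list of rows, each an object with "translation": the shift along the tool's x, y, z normalised to -1 to 1, where 1 is 100 mm, a list of three; "twist": the turn about the tool's z normalised to -1 to 1, where 1 is 0.1 rad; "hand": the opening, from 0 (shut) to 1 (fully open). A call has 1 to 8 rows; each row shifts and turns the commanded pose from where the row before left it, along the tool's axes as they then stand; what a row does not reach is not made up. A row lasts 1/10 s, in which the tool goes at most 50 mm and 8.59 degrees, less where a joint would pass 70% of its speed; a pose out of reach is approached as far as the arm can. A call with a number of a shift or a turn outside -1 to 1 is refused whole. A call with a gripper value outside its range is refused whole. The fingers move at their own pace and stop on an object; the grip force is fixed at half the most. Time passes only in rows, so rows that do not move let the fingers close. It gives the time, the measured TCP pose, the force, the opening and the grip force at its end, in the units of the state.
- state(): the state, without advancing time (a new reading comes with each control period).
- grab_frame(name): name is "scene" or "top"; returns the picture (480x640x3 uint8, red, green, blue); there is no depth.
- get_calibration(name): a dict with "camera_matrix" (3x3 intrinsics, pixels), "pose" (4x4, takes a point from camera to world coordinates). Camera axes: x right, y up, looking along -z (the intrinsics and any distortion apply to the point x, -y, -z); pixel columns grow to the right and rows downward; lengths in m; the calibration is good to about 2 mm. A picture is of the moment at which its call begins. get_calibration takes no time and is no camera call.
- job_done(): hands the job in; it is judged then, once.
Trained networks look in the newest picture that a camera, given by its name, has taken for a name from the list of things; names that differ only in an ending like _2 or _b are one class to them, and where a whole thing is asked for, a point or a joint stands for the part that bears it (a point fixed in the world has none). Each returns a list of dicts, best first, with "score" (0 to 1); they miss things now and then, are a little off and sometimes report something else, mostly with a low value. They report only what shows in the picture. A call takes as long as a camera call. They do not tell look-alikes from the thing itself.
- recognise(camera, query): "point" ([x, y, z] in m, in world coordinates, good to about 4 mm: the middle of the surface that is visible of it).
- regions_of(camera, query): "pixels" (480x640 bool, what is visible of it).
The state is a dict: "time": time; "joint_pos": joint angles; "joint_vel": joint speeds; "joint_efforts": joint torques, N m; "tool_pos": TCP position; "tool_rot": TCP orientation; "contact_force": force on the tool from outside, world axes, zero at the start; "ft_torque": the same for the moment, N m; "gripper_width": opening from 0.0 (shut) to 1.0 (fully open); "grasp_force": force on a finger pad.
Only numpy, scipy, OpenCV 4.12 (cv2) and the standard library are available. Lean on these libraries where they do the work, as an engineer would, in place of code of your own. Each camera call takes 0.05 s, during which the arm holds its last target. There are 200 camera calls.

### The job

Before the coffee tasting, check the warmed empty bowl with the blue foot: take the yellow infrared thermometer off its charging pad, hold it upright with its lens looking straight down into the middle of that bowl from about 5 cm above the rim, and keep it still there for two seconds. Then stand it back upright with its whole foot on the charging pad and let go. Leave the blue-footed and green-footed bowls where they stand.

Things in the scene. Friction and masses are not known exactly. Their poses are not given: they have to be found in the camera images.
- thermometer: Yellow infrared thermometer, 150 mm tall, about 0.2 kg, upright on its black round hood (56 mm diameter, 36 mm high), which is its foot. Handle above it, 36 to 150 mm up: 44 mm (its x) by 30 mm (its y), screen and red button on the -x face; grip its upper half. Origin: centre of the foot underside, where the lens looks out along -z; z up the handle. Starts upright on the pad, heading varies.
- charging_pad: Round black charging pad with a grey ring on top, 104 mm diameter, 12 mm thick, flat on top, fixed to the table. Origin: centre of its underside (top at z = 12 mm), z up.
- bowl_blue: The bowl to measure: white, round, empty, loose, 70 mm tall in all, rim 92 mm across, wall 5 mm, with a flat blue disc as its foot (116 mm diameter, 8 mm thick). Origin: centre of the underside of the foot, z up. The two bowls, the pad and a metal sample tin (80 mm diameter, 55 mm tall) swap places from start to start; taller things stand behind and aside.
- bowl_green: A bowl just like it but with a green foot: same sizes and origin. Not to be measured or moved.
There are look-alikes about, which are no part of the job. Of the things like the thermometer, leave any that is purple; of the rest the larger one is meant. What is shaped like the bowl_blue but pink or purple is not meant.

How it is judged:
On the way:
1. the gripper holds the thermometer upright (within 11 degrees) and still for 1 s over the blue-footed bowl, lens within 20 mm of its axis and 20 to 100 mm above its rim (horizontal distance between thermometer and bowl_blue below 0.02 m and z of thermometer in the frame of bowl_blue between 0.09 and 0.17 m and angle between thermometer's own z axis and vertical below 0.2 rad and linear speed of thermometer below 0.03 m/s and angular speed of thermometer below 0.3 rad/s and contact force between the fingers and thermometer above 0.5 N), for 1 s.
At the end, for the whole second after the job is handed in: The thermometer stands upright (within 6 degrees), released and at rest, with its whole foot on the charging pad (axes within 25 mm), and both bowls are within 15 mm of where they started (horizontal distance between thermometer and charging_pad below 0.025 m and z of thermometer in the frame of charging_pad between 0.008 and 0.017 m and angle between thermometer's own z axis and vertical below 0.1 rad and linear speed of thermometer below 0.02 m/s and angular speed of thermometer below 0.2 rad/s and distance of each of bowl_blue, bowl_green from where it was at the start of the episode below 0.015 m); the robot touches nothing.
It fails at once if the blue-footed or green-footed bowl is shifted by more than 15 mm (distance of any of bowl_blue, bowl_green from where it was at the start of the episode above 0.015 m).
It fails at once if either of those bowls is tipped by more than 15 degrees (angle between any of bowl_blue, bowl_green's own z axis and vertical above 0.26 rad).
It also fails if it takes over 64 s, if anything falls off the work surface, if the arm or the gripper's body presses on something with over 40 N, if the wrist force passes 120 N, or if a joint passes its speed limit or range.

## Working session

There is one attempt and no reset: what is moved stays moved. The work goes in short steps, Python scripts to look and compute and a tool call to move; the robot and the scene stay as the last step left them, time stands still between calls to the robot, and variables do not carry over. Pictures are saved under pics/ and viewed, at most 10 in all, crops included, and the job is handed in when it is done.

Besides the shell and the picture viewer there is one more tool, called after ">>>" by a JSON object that holds its "api" and its "payload". apply_moves: Moves the arm, as the interface text tells. Its arguments: {"type":"object","properties":{"targets":{"type":"array"}},"required":["targets"]}

```bash
mkdir -p pics; cat > a.py <<'E'
from plant import *
import cv2,numpy as np
for c in ("scene","top"):
    f=grab_frame(c); cv2.imwrite(f"pics/{c}0.png",f[:,:,::-1])
    for q in ("thermometer","charging_pad","bowl_blue","bowl_green"):
        for r in recognise(c,q): print(c,q,np.round(r["point"],3),round(r["score"],2))
s=state(); print(s)
for c in ("scene","top"): print(get_calibration(c))
E
python3 a.py
```

```text
scene thermometer [ 0.484 -0.347  0.115] 0.64
scene thermometer [ 0.588 -0.349  0.086] 0.64
scene thermometer [ 0.35  -0.242  0.094] 0.61
scene charging_pad [ 0.477 -0.374  0.01 ] 0.7
scene bowl_blue [0.354 0.122 0.035] 0.79
scene bowl_blue [0.524 0.137 0.024] 0.74
scene bowl_blue [0.388 0.304 0.034] 0.65
scene bowl_green [ 0.496 -0.081  0.017] 0.97
top thermometer [ 0.574 -0.341  0.069] 0.89
top thermometer [ 0.466 -0.336  0.118] 0.87
top thermometer [ 0.336 -0.22   0.129] 0.77
top charging_pad [ 0.444 -0.342  0.013] 0.67
top bowl_blue [0.522 0.144 0.017] 0.86
top bowl_blue [0.35  0.123 0.015] 0.77
top bowl_blue [0.39  0.316 0.013] 0.59
top bowl_green [ 0.494 -0.078  0.013] 0.56
top bowl_green [0.521 0.141 0.016] 0.39
{'time': 0.5, 'joint_pos': array([ 1.00699697e+00,  5.27317924e-02,  1.61291324e+00,  5.91165690e-07,
        1.47595604e+00, -1.19027779e-01]), 'joint_vel': array([ 0.00056826, -0.00189834, -0.00066109, -0.00091365,  0.00154911,
        0.00096646]), 'joint_efforts': array([-4.51663518e-04, -3.93217921e+01, -3.70027864e+01, -1.05840934e-04,
        1.39741813e-03, -2.
[... 498 characters left out ...]
 ,   1.        ]]), 'pose': array([[ 0.85666128, -0.41750629,  0.30301806,  0.7149403 ],
       [ 0.51586632,  0.69745371, -0.49743368, -0.40068643],
       [-0.00365938,  0.58244898,  0.81285902,  0.67576944],
       [ 0.        ,  0.        ,  0.        ,  1.        ]])}
{'camera_matrix': array([[583.86476403,   0.        , 331.38558167],
       [  0.        , 583.86476403, 237.55802873],
       [  0.        ,   0.        ,   1.        ]]), 'pose': array([[ 0.00807026,  0.99421139, -0.10713812,  0.36656877],
       [-0.99989231,  0.00670989, -0.01305181,  0.00925294],
       [-0.01225738,  0.10723191,  0.99415847,  1.08164418],
       [ 0.        ,  0.        ,  0.        ,  1.        ]])}
```

View pics/scene0.png

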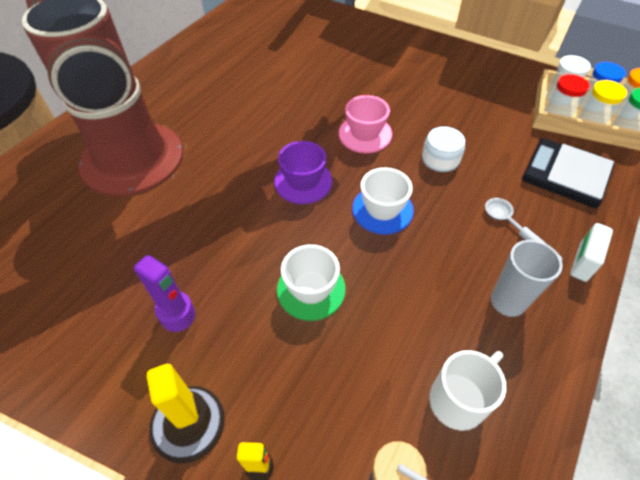

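View pics/top0.png

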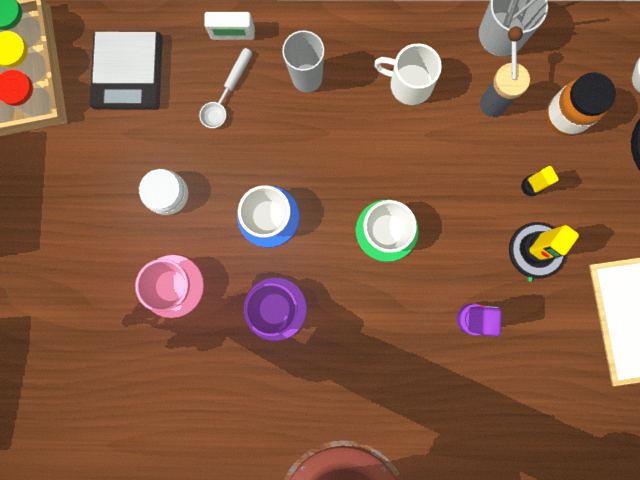

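The scene picture shows the tall yellow thermometer on its ringed pad at (185,420), a smaller yellow look-alike at (253,458), a purple one at (165,295) and the blue-footed bowl at (383,205). In the top picture the pad is at (538,250), the thermometer's top at (560,240) and the blue bowl at (267,214). Next I fit the models to the masks.

```bash
cat > fit.py <<'E'
from plant import *
import cv2,numpy as np
from scipy.optimize import minimize
CAL={c:get_calibration(c) for c in("scene","top")}
S=4
def proj(c,P):
    K,T=CAL[c]["camera_matrix"],CAL[c]["pose"]
    p=(np.atleast_2d(P)-T[:3,3])@T[:3,:3]; p=p*[1,-1,-1]; q=p@K.T
    return q[:,:2]/q[:,2:]
def hull(c,P):
    m=np.zeros((480,640),np.uint8)
    h=cv2.convexHull((proj(c,P)*16).astype(np.int32)); cv2.fillConvexPoly(m,h,1,cv2.LINE_8,4); return m>0
t=np.linspace(0,2*np.pi,60)
def circ(x,y,z,r): return np.c_[x+r*np.cos(t),y+r*np.sin(t),0*t+z]
def box(x,y,yaw,z0,z1):
    c,s=np.cos(yaw),np.sin(yaw)
    return np.array([[x+a*c-b*s,y+a*s+b*c,z] for z in(z0,z1) for a in(-.022,.022) for b in(-.015,.015)])
def iou(a,b,valid=True): return ((a&b)&valid).sum()/(((a|b)&valid).sum()+1e-9)
def fit(f,x0,step):
    x0=np.array(x0,float); sim=np.vstack([x0]+[x0+np.eye(len(x0))[i]*step[i] for i in range(len(x0))])
    return minimize(f,x0,method="Nelder-Mead",options=dict(initial_simplex=sim,xatol=2e-4,fatol=1e-4))
def hsv(f): return cv2.cvtColor(f,cv2.COLOR_RGB2HSV)
def comp(m,px):
    n,l,st,ce=cv2.connectedComponentsWithStats(m.astype(np.uint8)); 
    i=max(range(1,n),key=lambda i:st[i,4]-50*np.hypot(*(ce[i]-px))); return l==i
def fillhull(m):
    o=np.zeros(m.shape,np.uint8); cv2.fillConvexPoly(o,cv2.convexHull(np.argwhere(m)[:,::-1].astype(np.int32)),1); return o>0
def thermo(F,x0,z,cams=("scene","top")):
    M={c:fillhull(comp((lambda h:(h[...,0]>20)&(h[...,0]<36)&(h[...,1]>150)&(h[...,2]>100))(hsv(F[c])),proj(c,[x0[0],x0[1],z+.1])[0])) for c in cams}
    best=min((fit(lambda p:-np.mean([iou(hull(c,box(*p[:3],z+.036,z+.150)),M[c]) for c in cams]),[x0[0],x0[1],a],[.01,.01,.2]) for a in np.arange(0,3.1,.4)),key=lambda r:r.fun)
    return best.x,best.fun,M
if __name__=="__main__":
    F={c:grab_frame(c) for c in CAL}
    tx,tf,M=thermo(F,[.457,-.34],.012); print("thermo",tx,tf)
    B={}
    for c in CAL:
        h=hsv(F[c]); B[c]=comp((h[...,0]>100)&(h[...,0]<125)&(h[...,1]>150)&(h[...,2]>60),proj(c,[.522,.141,.01])[0])
    f=lambda p:-np.mean([iou(hull(c,np.r_[circ(*p,0,.058),circ(*p,.008,.058)])&~hull(c,np.r_[circ(*p,.008,.025),circ(*p,.07,.046)]),B[c]) for c in CAL])
    r=fit(f,[.522,.141],[.01,.01]); print("bowl",r.x,r.fun)
    P={};V={}
    for c in CAL:
        h=hsv(F[c]); R=regions_of(c,"charging_pad"); print([ (q["score"],q["pixels"].sum()) for q in R])
        P[c]=R[0]["pixels"]; V[c]=~hull(c,np.r_[box(*tx,.048,.165),circ(tx[0],tx[1],.012,.031),circ(tx[0],tx[1],.048,.031)])
    f=lambda p:-np.mean([iou(hull(c,np.r_[circ(*p,0,.052),circ(*p,.012,.052)]),P[c],V[c]) for c in CAL])
    r=fit(f,tx[:2],[.01,.01]); print("pad",r.x,r.fun)
    o=[]
E
python3 fit.py
```

```text
thermo [ 0.46440406 -0.34645339  2.59469429] -0.9101230425050688
bowl [0.52162531 0.14173055] -0.785721951808718
[(0.67, np.int64(2589))]
[(0.75, np.int64(1346))]
pad [ 0.46085303 -0.35467909] -0.8789986294043425
```

```bash
cat > ov.py <<'E'
from fit import *
F={c:grab_frame(c) for c in CAL}
tx=[.4644,-.3465,2.595]; px=[.4609,-.3547]; bx=[.5216,.1417]; out=[]
def crop(c,ctr):
    im=F[c][:,:,::-1].copy(); im=cv2.resize(im,None,fx=4,fy=4,interpolation=cv2.INTER_CUBIC)
    def dr(P,col): cv2.polylines(im,[cv2.convexHull((proj(c,P)*4+1.5).astype(np.int32))],True,col,1)
    dr(box(*tx,.162,.162),(255,0,0)); dr(box(*tx,.048,.162),(0,0,255)); dr(circ(*tx[:2],.012,.028),(0,0,255))
    dr(circ(*px,.012,.052),(0,255,0)); dr(circ(*bx,.008,.058),(0,0,255)); dr(circ(*bx,.07,.046),(0,255,0))
    u,v=(proj(c,ctr)[0]*4).astype(int); u=np.clip(u,200,2360);v=np.clip(v,150,1770); return im[v-150:v+150,u-200:u+200]
im=np.vstack([np.hstack([crop(c,[.462,-.35,.07]),crop(c,[*bx,.04])]) for c in CAL]); cv2.imwrite("pics/ov.png",im)
E
python3 ov.py
```

```text
(no output)
```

View pics/ov.png

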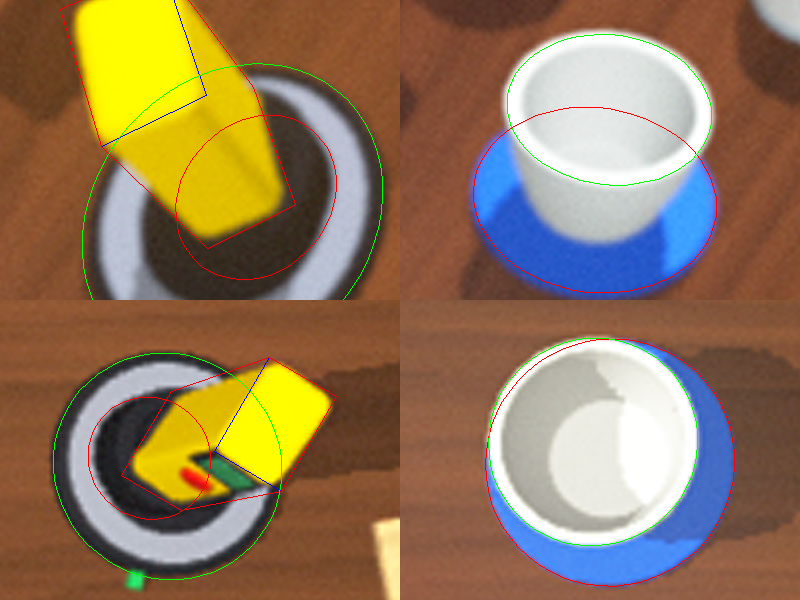

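The fitted outlines match, and the tool is nearly aligned already, needing about +0.1 rad of twist. I'll move above the thermometer through a mid waypoint.

>>> {"api": "apply_moves", "payload": {"targets": [{"translation":[0,0,0],"twist":1.0,"hand":1},{"translation":[-0.33,-0.252,0],"twist":0,"hand":1},{"translation":[-0.33,-0.252,0],"twist":0,"hand":1},{"translation":[-0.33,-0.252,0],"twist":0,"hand":1},{"translation":[-0.33,-0.252,0],"twist":0,"hand":1},{"translation":[-0.33,-0.252,0],"twist":0,"hand":1},{"translation":[-0.33,-0.252,0],"twist":0,"hand":1},{"translation":[-0.33,-0.252,0],"twist":0,"hand":1}]}}

```text
time: 1.6
tool_pos: [0.3754, 0.2921, 0.2535]
tool_rot: [0.0, 0.269, 0.963, 0.0]
contact_force: [0.2, 0.1, 0.6]
gripper_width: 1.001
grasp_force: 0.0
```

>>> {"api": "apply_moves", "payload": {"targets": [{"translation":[-0.33,-0.252,0],"twist":0,"hand":1},{"translation":[-0.33,-0.252,0],"twist":0,"hand":1},{"translation":[-0.33,-0.252,0],"twist":0,"hand":1},{"translation":[-0.33,-0.252,0],"twist":0,"hand":1},{"translation":[-0.33,-0.252,0],"twist":0,"hand":1},{"translation":[-0.245,-0.374,0],"twist":0,"hand":1},{"translation":[-0.245,-0.374,0],"twist":0,"hand":1},{"translation":[-0.245,-0.374,0],"twist":0,"hand":1}]}}

```text
time: 2.4
tool_pos: [0.4554, -0.0355, 0.2536]
tool_rot: [0.0, 0.269, 0.963, 0.0]
contact_force: [0.6, 0.8, -0.7]
gripper_width: 0.997
grasp_force: 0.0
```

>>> {"api": "apply_moves", "payload": {"targets": [{"translation":[-0.245,-0.374,0],"twist":0,"hand":1},{"translation":[-0.245,-0.374,0],"twist":0,"hand":1},{"translation":[-0.245,-0.374,0],"twist":0,"hand":1},{"translation":[-0.245,-0.374,0],"twist":0,"hand":1},{"translation":[-0.245,-0.374,0],"twist":0,"hand":1},{"translation":[-0.245,-0.374,0],"twist":0,"hand":1},{"translation":[0,0,0],"twist":0,"hand":1},{"translation":[0,0,0],"twist":0,"hand":1}]}}

```text
time: 3.2
tool_pos: [0.4647, -0.3026, 0.253]
tool_rot: [-0.0, 0.27, 0.963, 0.0]
contact_force: [0.6, 0.2, -0.3]
gripper_width: 0.998
grasp_force: 0.0
```

>>> {"api": "apply_moves", "payload": {"targets": [{"translation":[-0.229,-0.376,0],"twist":0,"hand":1},{"translation":[0,0,0.2],"twist":0,"hand":1},{"translation":[0,0,0.3],"twist":0,"hand":1},{"translation":[0,0,0.3],"twist":0,"hand":1},{"translation":[0,0,0.2],"twist":0,"hand":1},{"translation":[0,0,0.15],"twist":0,"hand":1},{"translation":[0,0,0],"twist":0,"hand":1},{"translation":[0,0,0],"twist":0,"hand":1}]}}

```text
time: 4.0
tool_pos: [0.4656, -0.3455, 0.1391]
tool_rot: [0.0, 0.269, 0.963, -0.0]
contact_force: [-0.7, -0.3, 1.0]
gripper_width: 1.001
grasp_force: 0.0
```

```bash
cat > look.py <<'E'
import sys
from fit import *
s=state(); print(s["tool_pos"],s["contact_force"])
out=[]
P=[float(v) for v in sys.argv[2:5]]
for c in CAL:
    im=cv2.resize(grab_frame(c)[:,:,::-1],None,fx=3,fy=3,interpolation=cv2.INTER_CUBIC)
    u,v=(proj(c,P)[0]*3).astype(int); u=np.clip(u,200,1720);v=np.clip(v,250,1190); out.append(im[v-250:v+250,u-200:u+200])
cv2.imwrite(f"pics/{sys.argv[1]}.png",np.hstack(out))
E
python3 look.py g1 .464 -.347 .14
```

```text
[ 0.46562211 -0.345547    0.1391348 ] [-0.67398942 -0.34035817  0.95935057]
```

View pics/g1.png

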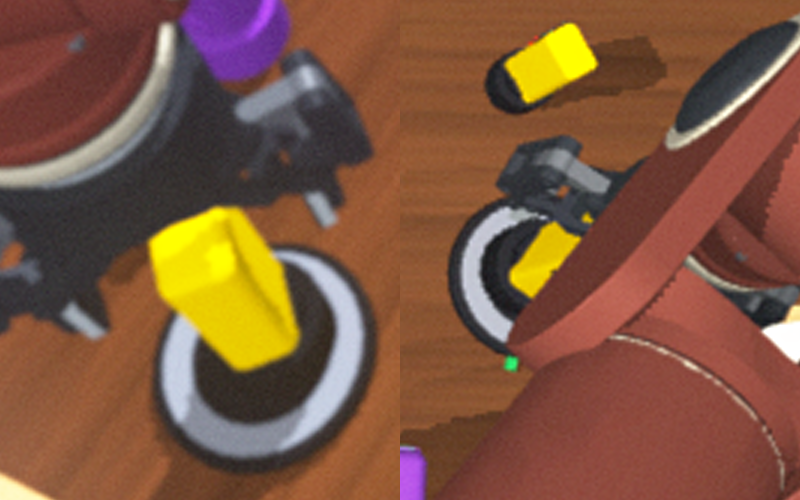

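```bash
python3 - <<'E'
from fit import *
c="scene";u,v=(proj(c,[.464,-.347,.14])[0]*3).astype(int); u=np.clip(u,200,1720);v=np.clip(v,250,1190)
o=np.array([u-200,v-250])
for n,p in dict(tipP=[.4656+.0425*.52,-.3455+.0425*.855,.13],tipM=[.4656-.0425*.52,-.3455-.0425*.855,.13]).items(): print(n,proj(c,p)*3-o)
print(proj(c,box(.4644,-.3465,2.595,.162,.162))*3-o)
F={c:grab_frame(c)}
print(thermo(F,[.464,-.347],.012,("scene",))[:2])
E
```

```text
tipP [[314.15839147 208.66924925]]
tipM [[106.96847711 307.37472385]]
[[240.90775826 263.49804049]
 [162.30212804 301.24795818]
 [207.18419998 164.07185677]
 [131.45619736 198.68233827]
 [240.90775826 263.49804049]
 [162.30212804 301.24795818]
 [207.18419998 164.07185677]
 [131.45619736 198.68233827]]
(array([ 0.46441605, -0.34645232,  2.5948461 ]), np.float64(-0.7999159310631359))
```

The fingertips and the thermometer's corners in the picture match the projections, with the gripper body hiding the rear of the top. I'll close.

>>> {"api": "apply_moves", "payload": {"targets": [{"translation":[0,0,0],"twist":0,"hand":0},{"translation":[0,0,0],"twist":0,"hand":0},{"translation":[0,0,0],"twist":0,"hand":0},{"translation":[0,0,0],"twist":0,"hand":0},{"translation":[0,0,0],"twist":0,"hand":0},{"translation":[0,0,0],"twist":0,"hand":0},{"translation":[0,0,0],"twist":0,"hand":0},{"translation":[0,0,0],"twist":0,"hand":0}]}}

```text
time: 4.95
tool_pos: [0.4652, -0.3462, 0.1387]
tool_rot: [0.0, 0.269, 0.963, -0.0]
contact_force: [-0.7, -0.6, 2.5]
gripper_width: 0.354
grasp_force: 57.0
```

>>> {"api": "apply_moves", "payload": {"targets": [{"translation":[0,0,-0.1],"twist":0,"hand":0},{"translation":[0,0,-0.25],"twist":0,"hand":0},{"translation":[0,0,-0.3],"twist":0,"hand":0},{"translation":[0,0,-0.3],"twist":0,"hand":0},{"translation":[0,0,-0.15],"twist":0,"hand":0},{"translation":[0,0,-0.05],"twist":0,"hand":0},{"translation":[0,0,0],"twist":0,"hand":0},{"translation":[0,0,0],"twist":0,"hand":0}]}}

```text
time: 5.75
tool_pos: [0.4644, -0.3451, 0.2511]
tool_rot: [-0.002, 0.269, 0.963, 0.001]
contact_force: [-0.5, -0.2, -3.3]
gripper_width: 0.349
grasp_force: 56.8
```

```bash
python3 look.py g2 .464 -.347 .2; python3 -c "
from fit import *
F={'scene':grab_frame('scene')}
print(thermo(F,[.464,-.347],.127,('scene',))[:2])"
```

```text
[ 0.46441714 -0.3451475   0.25108052] [-0.47122401 -0.24746164 -3.28733511]
(array([ 0.47527993, -0.35122626, -0.03398677]), np.float64(-0.7933295324969232))
```

View pics/g2.png

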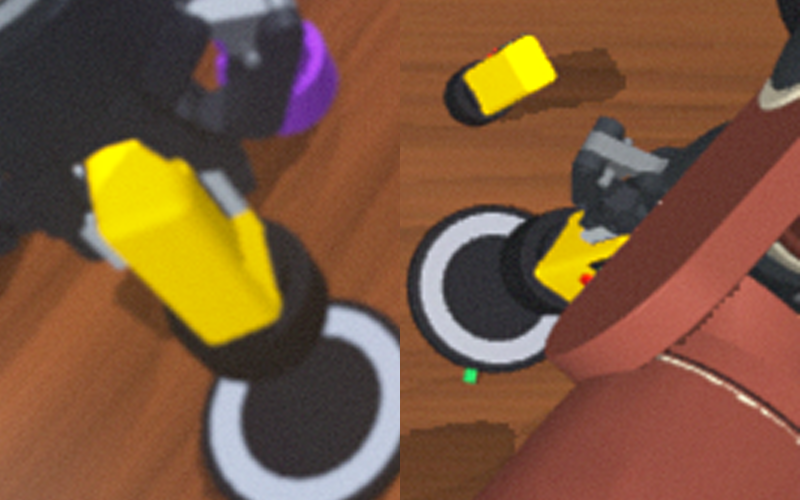

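>>> {"api": "apply_moves", "payload": {"targets": [{"translation":[0.05,0.11,0],"twist":0,"hand":0},{"translation":[0.12,0.26,0],"twist":0,"hand":0},{"translation":[0.17,0.37,0],"twist":0,"hand":0},{"translation":[0.17,0.37,0],"twist":0,"hand":0},{"translation":[0.17,0.37,0],"twist":0,"hand":0},{"translation":[0.17,0.37,0],"twist":0,"hand":0},{"translation":[0.17,0.37,0],"twist":0,"hand":0},{"translation":[0.17,0.37,0],"twist":0,"hand":0}]}}

```text
time: 6.7
tool_pos: [0.497, -0.0603, 0.253]
tool_rot: [-0.0, 0.269, 0.963, 0.0]
contact_force: [1.1, 0.6, -2.1]
gripper_width: 0.351
grasp_force: 57.0
```

>>> {"api": "apply_moves", "payload": {"targets": [{"translation":[0.17,0.37,0],"twist":0,"hand":0},{"translation":[0.17,0.37,0],"twist":0,"hand":0},{"translation":[0.17,0.37,0],"twist":0,"hand":0},{"translation":[0.17,0.37,0],"twist":0,"hand":0},{"translation":[0.12,0.26,0],"twist":0,"hand":0},{"translation":[0.06,0.13,0],"twist":0,"hand":0},{"translation":[0,0,0],"twist":0,"hand":0},{"translation":[0,0,0],"twist":0,"hand":0}]}}

```text
time: 7.5
tool_pos: [0.5206, 0.1416, 0.253]
tool_rot: [-0.0, 0.269, 0.963, -0.0]
contact_force: [-0.3, -0.7, -2.4]
gripper_width: 0.357
grasp_force: 57.1
```

```bash
python3 - <<'E'
from fit import *
F={c:grab_frame(c) for c in CAL}
P={}
for c in CAL:
    P[c]=fillhull(regions_of(c,"charging_pad")[0]["pixels"])
    print(c,fit(lambda p:-iou(hull(c,np.r_[circ(*p,0,.052),circ(*p,.012,.052)]),P[c]),[.461,-.352],[.01,.01]).x)
r=fit(lambda p:-np.mean([iou(hull(c,np.r_[circ(*p,0,.052),circ(*p,.012,.052)]),P[c]) for c in CAL]),[.461,-.352],[.01,.01]); print(r.x,r.fun)
out=[]
for c in CAL:
    im=cv2.resize(F[c][:,:,::-1],None,fx=3,fy=3,interpolation=cv2.INTER_CUBIC)
    dr=lambda Q,col:cv2.polylines(im,[cv2.convexHull((proj(c,Q)*3+1).astype(np.int32))],True,col,1)
    dr(circ(.5206,.1416,.1265,.028),(0,0,255)); dr(circ(.5206,.1416,.1625,.028),(0,0,255)); dr(circ(*r.x,.012,.052),(0,255,0))
    dr(circ(.5216,.1417,.07,.046),(0,255,0))
    for q,h in(([.521,.142,.13],400),([*r.x,.01],200)):
        u,v=(proj(c,q)[0]*3).astype(int); u=np.clip(u,200,1720);v=np.clip(v,150,1290); out.append(im[v-150:v+150,u-200:u+200])
cv2.imwrite("pics/h.png",np.vstack([np.hstack(out[:2]),np.hstack(out[2:])]))
E
```

```text
scene [ 0.45957361 -0.35396411]
top [ 0.4611971  -0.35368172]
[ 0.46071177 -0.35409089] -0.9519636641519429
```

View pics/h.png

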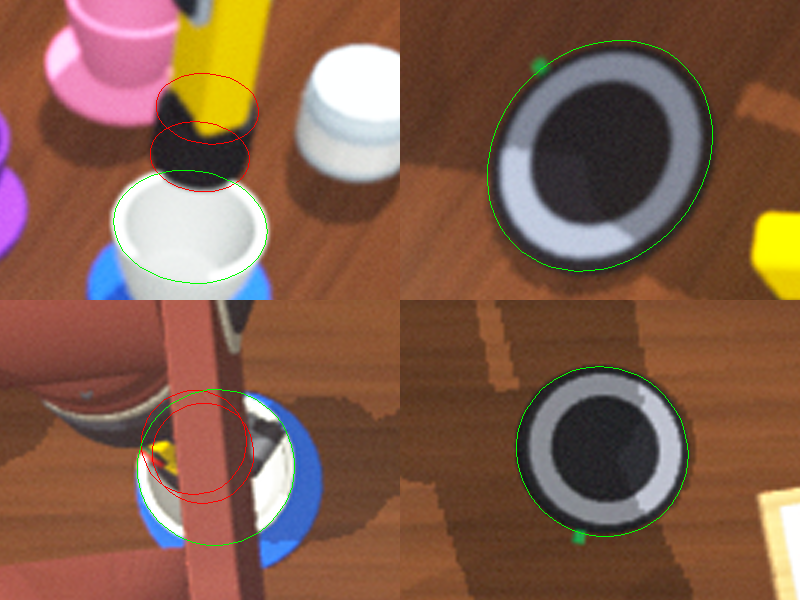

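The hood projection lies on the real hood above the bowl's centre, and the pad fits at (0.461, -0.354). Now I hold still.

>>> {"api": "apply_moves", "payload": {"targets": [{"translation":[0,0,0],"twist":0,"hand":0},{"translation":[0,0,0],"twist":0,"hand":0},{"translation":[0,0,0],"twist":0,"hand":0},{"translation":[0,0,0],"twist":0,"hand":0},{"translation":[0,0,0],"twist":0,"hand":0},{"translation":[0,0,0],"twist":0,"hand":0},{"translation":[0,0,0],"twist":0,"hand":0},{"translation":[0,0,0],"twist":0,"hand":0}]}}

```text
time: 8.5
tool_pos: [0.5209, 0.1418, 0.2533]
tool_rot: [-0.0, 0.269, 0.963, -0.0]
contact_force: [0.0, -0.3, -3.3]
gripper_width: 0.357
grasp_force: 57.1
```

>>> {"api": "apply_moves", "payload": {"targets": [{"translation":[0,0,0],"twist":0,"hand":0},{"translation":[0,0,0],"twist":0,"hand":0},{"translation":[0,0,0],"twist":0,"hand":0},{"translation":[0,0,0],"twist":0,"hand":0},{"translation":[0,0,0],"twist":0,"hand":0},{"translation":[0,0,0],"twist":0,"hand":0},{"translation":[0,0,0],"twist":0,"hand":0},{"translation":[0,0,0],"twist":0,"hand":0}]}}

```text
time: 9.3
tool_pos: [0.5209, 0.1418, 0.2533]
tool_rot: [0.0, 0.269, 0.963, 0.0]
contact_force: [0.5, 0.0, -2.3]
gripper_width: 0.361
grasp_force: 57.1
```

>>> {"api": "apply_moves", "payload": {"targets": [{"translation":[0,0,0],"twist":0,"hand":0},{"translation":[0,0,0],"twist":0,"hand":0},{"translation":[0,0,0],"twist":0,"hand":0},{"translation":[0,0,0],"twist":0,"hand":0},{"translation":[0,0,0],"twist":0,"hand":0},{"translation":[0,0,0],"twist":0,"hand":0},{"translation":[0,0,0],"twist":0,"hand":0},{"translation":[0,0,0],"twist":0,"hand":0}]}}

```text
time: 10.1
tool_pos: [0.5209, 0.1418, 0.2533]
tool_rot: [-0.0, 0.269, 0.963, 0.0]
contact_force: [-0.3, -0.2, -3.0]
gripper_width: 0.355
grasp_force: 57.1
```

>>> {"api": "apply_moves", "payload": {"targets": [{"translation":[-0.05,-0.11,0],"twist":0,"hand":0},{"translation":[-0.12,-0.26,0],"twist":0,"hand":0},{"translation":[-0.17,-0.37,0],"twist":0,"hand":0},{"translation":[-0.17,-0.37,0],"twist":0,"hand":0},{"translation":[-0.17,-0.37,0],"twist":0,"hand":0},{"translation":[-0.17,-0.37,0],"twist":0,"hand":0},{"translation":[-0.17,-0.37,0],"twist":0,"hand":0},{"translation":[-0.17,-0.37,0],"twist":0,"hand":0}]}}

```text
time: 10.9
tool_pos: [0.4876, -0.1436, 0.2535]
tool_rot: [0.0, 0.269, 0.963, -0.0]
contact_force: [0.8, -0.3, -2.4]
gripper_width: 0.359
grasp_force: 57.2
```

>>> {"api": "apply_moves", "payload": {"targets": [{"translation":[-0.17,-0.37,0],"twist":0,"hand":0},{"translation":[-0.17,-0.37,0],"twist":0,"hand":0},{"translation":[-0.17,-0.37,0],"twist":0,"hand":0},{"translation":[-0.17,-0.37,0],"twist":0,"hand":0},{"translation":[-0.12,-0.26,0],"twist":0,"hand":0},{"translation":[-0.075,-0.2,0],"twist":0,"hand":0},{"translation":[0,0,0],"twist":0,"hand":0},{"translation":[0,0,0],"twist":0,"hand":0}]}}

```text
time: 11.7
tool_pos: [0.4621, -0.353, 0.2531]
tool_rot: [-0.0, 0.27, 0.963, 0.0]
contact_force: [0.5, 0.1, -2.8]
gripper_width: 0.356
grasp_force: 57.4
```

>>> {"api": "apply_moves", "payload": {"targets": [{"translation":[0,0,0.2],"twist":0,"hand":0},{"translation":[0,0,0.3],"twist":0,"hand":0},{"translation":[0,0,0.3],"twist":0,"hand":0},{"translation":[0,0,0.2],"twist":0,"hand":0},{"translation":[0,0,0.08],"twist":0,"hand":0},{"translation":[0,0,0.03],"twist":0,"hand":0},{"translation":[0,0,0],"twist":0,"hand":0},{"translation":[0,0,0],"twist":0,"hand":0}]}}

```text
time: 12.5
tool_pos: [0.4636, -0.3532, 0.1441]
tool_rot: [0.001, 0.269, 0.963, -0.001]
contact_force: [-0.8, -0.5, -2.6]
gripper_width: 0.354
grasp_force: 57.3
```

>>> {"api": "apply_moves", "payload": {"targets": [{"translation":[0,0,0.02],"twist":0,"hand":0},{"translation":[0,0,0.01],"twist":0,"hand":0},{"translation":[0,0,0.01],"twist":0,"hand":0},{"translation":[0,0,0],"twist":0,"hand":0},{"translation":[0,0,0],"twist":0,"hand":0}]}}

```text
time: 13.0
tool_pos: [0.4629, -0.3528, 0.1387]
tool_rot: [0.0, 0.269, 0.963, -0.0]
contact_force: [-0.6, -0.4, -0.1]
gripper_width: 0.354
grasp_force: 57.3
```

The weight has come off the wrist, so the foot is on the pad. I'll release and retreat upward.

>>> {"api": "apply_moves", "payload": {"targets": [{"translation":[0,0,0.005],"twist":0,"hand":0},{"translation":[0,0,0],"twist":0,"hand":0.5},{"translation":[0,0,0],"twist":0,"hand":0.7},{"translation":[0,0,0],"twist":0,"hand":1},{"translation":[0,0,0],"twist":0,"hand":1},{"translation":[0,0,0],"twist":0,"hand":1},{"translation":[0,0,0],"twist":0,"hand":1},{"translation":[0,0,0],"twist":0,"hand":1}]}}

```text
time: 13.8
tool_pos: [0.4627, -0.3526, 0.1378]
tool_rot: [-0.0, 0.269, 0.963, -0.0]
contact_force: [-1.1, -0.3, 0.3]
gripper_width: 1.001
grasp_force: 0.0
```

>>> {"api": "apply_moves", "payload": {"targets": [{"translation":[0,0,-0.2],"twist":0,"hand":1},{"translation":[0,0,-0.3],"twist":0,"hand":1},{"translation":[0,0,-0.4],"twist":0,"hand":1},{"translation":[0,0,-0.4],"twist":0,"hand":1},{"translation":[0.2,0.35,0],"twist":0,"hand":1},{"translation":[0.2,0.35,0],"twist":0,"hand":1},{"translation":[0.2,0.35,0],"twist":0,"hand":1},{"translation":[0.2,0.35,0],"twist":0,"hand":1}]}}

```text
time: 14.6
tool_pos: [0.4667, -0.1901, 0.268]
tool_rot: [0.0, 0.269, 0.963, -0.0]
contact_force: [-0.0, 0.9, -0.3]
gripper_width: 0.999
grasp_force: 0.0
```

>>> {"api": "apply_moves", "payload": {"targets": [{"translation":[0.2,0.35,0],"twist":0,"hand":1},{"translation":[0.1,0.2,0],"twist":0,"hand":1},{"translation":[0,0,0],"twist":0,"hand":1},{"translation":[0,0,0],"twist":0,"hand":1},{"translation":[0,0,0],"twist":0,"hand":1}]}}

```text
time: 15.1
tool_pos: [0.4697, -0.1296, 0.2678]
tool_rot: [-0.0, 0.269, 0.963, -0.0]
contact_force: [0.6, -0.9, 0.3]
gripper_width: 1.003
grasp_force: 0.0
```

```bash
python3 look.py end .461 -.354 .05; python3 -c "
from fit import *
F={c:grab_frame(c) for c in CAL}
print(thermo(F,[.464,-.35],.012)[:2])"
```

```text
[ 0.46971962 -0.12963507  0.26780025] [ 0.63945376 -0.85331837  0.32915835]
(array([ 0.46384038, -0.3538904 ,  2.59762759]), np.float64(-0.8740267687572321))
```

View pics/end.png

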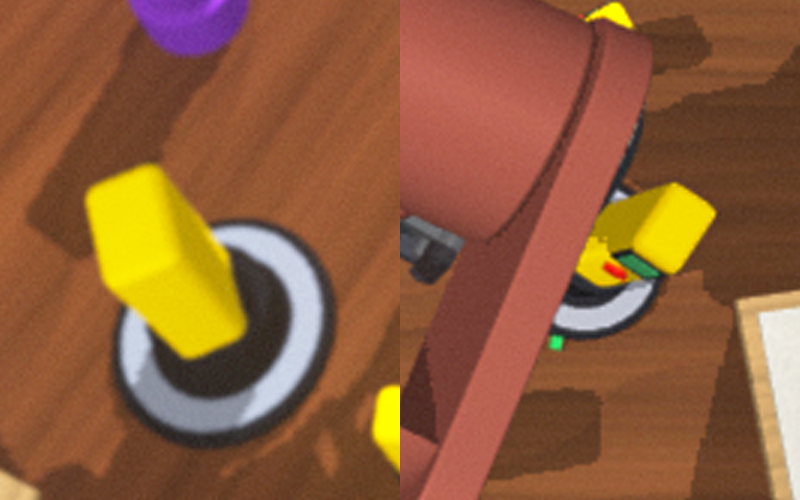

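The thermometer stands upright near the centre of the pad, about 3 mm off, and the gripper is clear. I'll hand in.

```bash
python3 -c "
from plant import *
print(job_done())"
```

```text
the job is handed in; nothing more can be done
None
```

I held the thermometer about 5 cm above the blue-footed bowl's rim for over 2 s, then stood it back upright on the charging pad about 3 mm off centre, let go and handed the job in at about 15 s; the bowls were never touched, and no verdict came back.

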